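# Snug the bench clamp on the adapter housing

## Robot

A 6-joint arm with a two-finger parallel gripper is mounted at the origin on the work surface. World frame = base frame: x ahead of the robot, y to its left, z up, the work surface at z = 0. Lengths are in m, angles in degrees, forces in N, time in s.
With the tool pointing down it reaches from about 0.4 to 0.825 m from the base axis. Payload 7 kg.
Tool frame: the origin (TCP) lies at the very end of the fingers, on their centre line; the grasp point (between the pads) lies 19 mm behind it; z points along the fingers, y is the line along which they close (so a half turn about z gives the same grasp; the last joint's range is limited). The gripper opens to 88 mm and grips with 3 to 60 N. Pads are 19 mm wide; open, the fingers measure 130 mm over their backs; the gripper's body (78 mm by 193 mm) begins 47 mm behind the grasp point.
Start: joints at [81.996, 20.546, 0.682, 0, -70.136, -16.507], TCP at [0.28, 0.614, 0.227] pointing down, gripper open.
Joint ranges: [-176.03, 176.03], [-82.01, 121.73], [-58.28, 71.71], [-173.87, 95.51], [-174.79, -0.11], [-173.66, 173.66]. Speed limits (degrees/s): [136.94, 136.94, 172.46, 180, 180, 180].

## Interface

Orientations are given as [roll, pitch, yaw] about the fixed x, y, z axes, in that order (R = Rz(yaw) Ry(pitch) Rx(roll)).
In Python, from plant import r gives the robot as it stands. The module is installed in compiled form; this text tells all that it offers.
- The arm moves only by the tool jog_arm, never from a script. Its arguments are lists of equal length, an entry for each row: "travel": the shift along the tool's x, y, z each as a share of 50 cm, from -1 to 1, a list of three; "dr": the turn, a rotation vector about the tool's x, y, z each as a share of 360 degrees, from -1 to 1, a list of three; "claw": the opening, from 0 (shut) to 1 (fully open). A call has exactly 10 rows; each row is the pose to reach, as a shift and turn from the pose commanded when the call began, along the tool's axes at that moment, turning the shorter way round; what a row does not reach only later rows make up. A row lasts 1/8 s, in which the tool goes at most 62.5 mm and 10.7 degrees, less where a joint would pass 70% of its speed; a pose out of reach is approached as far as the arm can. A call with a number of a shift or a turn outside -1 to 1 is refused whole. A call with a gripper value outside its range is refused whole. The fingers move at their own pace and stop on an object; "newtons" is the grip in N (left out, the last holds). Time passes only in rows, so rows that repeat a pose let the fingers close, or fill a call up. It gives the time, the measured TCP pose, the force, the opening and the grip force at its end, in the units of the state.
- r.get_state(): the state, without advancing time (a new reading comes with each control period).
- r.capture(name): name is "scene" or "top" or "wrist"; returns a dict with "pixels" (400x640x3 uint8, red, green, blue), "range_z" (400x640 float32, m along the optical axis (not along the pixel's ray), 0 where there is no reading), "fx", "fy", "cx", "cy" (pixels), "position" and "attitude" of the camera in the world; the wrist camera has in their place "hand_eye" (4x4, takes a point from camera to tool coordinates, whose origin is the TCP and whose axes are the flange's). Camera axes: x right, y up, looking along -z (the intrinsics and any distortion apply to the point x, -y, -z); pixel columns grow to the right and rows downward; lengths in m; the calibration is good to about 2 mm. The wrist camera is an equidistant fisheye: a pixel r from the principal point sees the ray r / f radians off the axis. A picture is of the moment at which its call begins: read the wrist's pose just before it.
- r.close_job(): hands the job in; it is judged then, once.
Trained networks look in the newest picture that a camera, given by its name, has taken for a name from the list of things; names that differ only in an ending like _2 or _b are one class to them, and where a whole thing is asked for, a point or a joint stands for the part that bears it (a point fixed in the world has none). Each returns a list of dicts, best first, with "conf" (0 to 1); they miss things now and then, are a little off and sometimes report something else, mostly with a low value. They report only what shows in the picture. A call takes as long as a camera call. They do not tell look-alikes from the thing itself.
- r.boxes_of(name, camera): "extent" ([left, top, right, bottom] in pixels, round what is visible of it).
- r.regions_of(name, camera): "pixels" (400x640 bool, what is visible of it) and "extent" ([left, top, right, bottom] in pixels, round what is visible of it).
- r.tip_of(name, camera): "at" ([column, row] in pixels: a listed point, or the origin of a listed thing).
The state is a dict: "time_s": time; "joints": joint angles; "qd": joint speeds; "joint_torque": joint torques, N m; "tcp_pos": TCP position; "eef_rot": TCP orientation; "contact_force": force on the tool from outside, world axes, zero at the start; "moment": the same for the moment, N m; "gripper_width": finger opening in m; "gripper_force": force on a finger pad.
Only numpy, scipy, OpenCV 4.12 (cv2) and the standard library are available. Lean on these libraries where they do the work, as an engineer would, in place of code of your own. Each camera call takes 0.05 s, during which the arm holds its last target. There are 200 camera calls.

## Task

Two bench clamps with T-handle screws stand on the splicing bench; a fibre adapter housing lies loose in one of them. Hold that clamp's T-handle and turn it clockwise (seen from above) until the rising resistance tells you the housing is clamped, snug but not forced, then let go. Do not shift the housing and leave the empty clamp's handle as it is.

Things in the scene. Friction and masses are not known exactly. Their poses are not given: they have to be found in the camera images.
- clamp: Grey C-frame bench clamp with the housing in it, bolted down; its twin is empty. Origin on the table under the vertical screw axis (z); x points out of the open throat, post at -x. Foot plate 140 x 110 mm. On top, centred on the axis at 140 mm height: steel T-handle bar 80 long, 12 wide, 18 mm high, on a 14 mm stem; 27 mm free under the bar down to the 36 mm wide arm. The bar stays at this height.
- tee_screw (a joint): T-handle angle, rad, 0 to 2.2, grows clockwise from above (tightening), starts below 0.3. At 0 the bar lies along the clamp's x. Its 22 mm foot sinks 7 mm per rad and meets the housing between 0.55 and 0.95. Free turning takes 0.13 N m (about 0.06 read at a pause), then 0.045 more per 0.1 rad. Stop at 0.06 to 0.15 N m extra: 5 N on it (0.035) is clamped, 40 N (0.28) forced. Self-locking.
- housing: Black fibre adapter housing lying loose in the clamp under the screw, 44 (x) x 84 (y) x 24 mm high, about 160 g, four blue couplers sticking out 12 mm on its +x side, out of the throat. Origin at the centre of its underside, 26 to 28 mm above the table on a cork rest. A second such housing on the bare table is not part of the job.
- spare_tip (a point): A point on the T-handle of the other, empty clamp: 35 mm out along its bar from the screw axis, 140 mm above the table. That handle is to be left as it is.
Mind the look-alikes: they are no part of the job. What is shaped like the housing but yellow is not meant.

How it is judged:
By the outcome, as a careful person would: the job done as asked, in the order asked, and still so for the second after the job is handed in, with the robot touching nothing.
It also fails if it takes over 42 s, if anything falls off the work surface, if the arm or the gripper's body presses on something with over 40 N, if the wrist force passes 120 N, or if a joint passes its speed limit or range.

## Working session

There is one attempt and no reset: what is moved stays moved. The work goes in short steps, Python scripts to look and compute and a tool call to move; the robot and the scene stay as the last step left them, time stands still between calls to the robot, and variables do not carry over. Pictures are saved under pics/ and viewed, at most 10 in all, crops included, and the job is handed in when it is done.

Besides the shell and the picture viewer there is one more tool, called by a JSON object that holds its "method" and its "body". jog_arm: Moves the arm, as the interface text tells. Its arguments: {"type":"object","properties":{"travel":{"type":"array"},"dr":{"type":"array"},"claw":{"type":"array"},"newtons":{"type":"number"}},"required":["travel","dr","claw"]}

```bash
mkdir -p pics; cat > h.py <<'E'
from plant import r
import numpy as np, cv2
from scipy.spatial.transform import Rotation as R
def att(a):
    a=np.array(a,float)
    return a if a.shape==(3,3) else (R.from_quat(a).as_matrix() if a.size==4 else R.from_euler('xyz',a,degrees=True).as_matrix())
def cloud(c):
    d=c['range_z']; v,u=np.mgrid[:400,:640]
    P=np.stack([(u-c['cx'])/c['fx']*d,-(v-c['cy'])/c['fy']*d,-d],-1)
    return P@att(c['attitude']).T+np.array(c['position'])
def save(c,n): cv2.imwrite(f'pics/{n}.png',c['pixels'][...,::-1])
E
python3 - <<'E'
from h import *
for n in('scene','top'):
    c=r.capture(n); save(c,n); print(n,c['position'],c['attitude'],c['fx'])
    P=cloud(c)
    for k in('clamp','housing','tee_screw'):
        for b in r.regions_of(k,n):
            m=b['pixels']&(c['range_z']>0); p=P[m]
            print(k,round(b['conf'],2),np.round(b['extent']),np.round(np.median(p,0),3),np.round(np.percentile(p,[2,98],axis=0),3).tolist(), np.median(c['pixels'][m],0))
    print([(b['at'],b['conf']) for b in r.tip_of('spare_tip',n)])
print(r.get_state())
E
```

```text
scene [1.32089532 0.17309853 0.61395854] [ 56.73375906   0.84789407 102.0803031 ] 494.6080422716578
clamp 0.94 [215. 145. 281. 231.] [ 0.48  -0.184  0.055] [[0.408, -0.247, 0.004], [0.533, -0.136, 0.149]] [64. 65. 67.]
housing 0.95 [225. 188. 273. 214.] [ 0.49  -0.176  0.049] [[0.455, -0.226, 0.032], [0.51, -0.142, 0.054]] [14.  16.  17.5]
housing 0.72 [214. 238. 254. 274.] [ 0.651 -0.156  0.023] [[0.601, -0.191, 0.004], [0.682, -0.133, 0.026]] [181. 153.  67.]
tee_screw 0.92 [224. 148. 256. 176.] [ 0.48  -0.193  0.141] [[0.443, -0.211, 0.107], [0.512, -0.176, 0.15]] [72. 70. 74.]
[([436.2, 187.4], 0.55)]
top [5.23367822e-01 5.26760104e-04 8.08039780e-01] [  3.57268901  -0.21434058 -90.98648242] 421.4231498595966
clamp 0.9 [384. 216. 456. 299.] [ 0.449 -0.179  0.019] [[0.397, -0.241, 0.008], [0.526, -0.134, 0.149]] [94. 99. 98.]
housing 0.86 [388. 140. 421. 189.] [ 0.635 -0.158  0.022] [[0.595, -0.189, 0.007], [0.675, -0.133, 0.025]] [161. 159.  27.]
housing 0.56 [397. 228. 443. 263.] [ 0.481 -0.165  0.049] [[0.453, -0.215, 0.013], [0.506, -0.14, 0.053]] [42. 46. 47.]
tee_screw 0.74 [429. 230. 452. 278.] [ 0.473 -0.19   0.147] [[0.438, -0.21, 0.101], [0.508, -0.175, 0.15]] [108. 107. 107.]
[([193.5, 227.3], 0.76)]
{'time_s': 0.5, 'joints': array([ 8.19969767e+01,  2.05465027e+01,  6.79794979e-01, -2.27740208e-03,
       -7.01367740e+01, -1.65064433e+01]), 'qd': array([-0.06878105, -0.07116027,  0.10938499, -0.02353508,  0.0199304 ,
        0.05279042]), 'joint_torque': array([ 5.42874095e-04, -5.81798995e+01,  2.93068206e+01,  6.99726686e+00,
        1.19226583e-02, -2.80403003e-05]), 'tcp_pos': array([0.28001431, 0.61412168, 0.226536  ]), 'eef_rot': array([ 1.79996053e+02,  1.06434700e-03, -2.45102405e+01]), 'contact_force': array([ 0.00144017, -0.51134284,  0.01018932]), 'moment': array([ 0.01918666, -0.02373289, -0.00712328]), 'gripper_force': 0.0, 'gripper_width': 0.08761677633500028}
```

View pics/top.png

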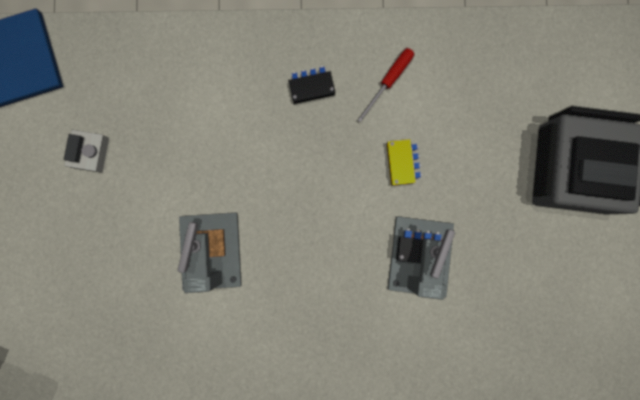

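View pics/scene.png

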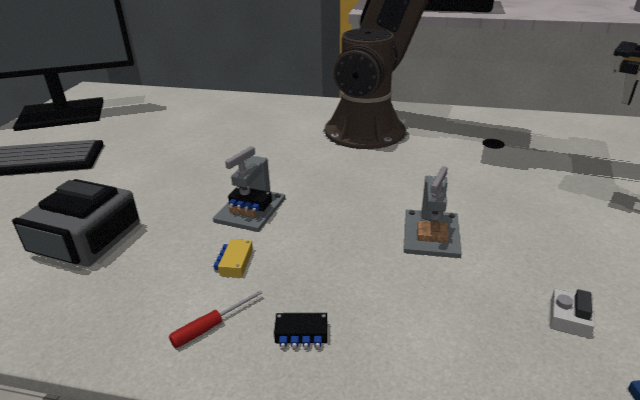

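```bash
python3 - <<'E'
from h import *
c=r.capture('top');P=cloud(c)
m=(P[...,2]>.143)&(P[...,2]<.156)&(c['range_z']>0)
n,l,s,ce=cv2.connectedComponentsWithStats(m.astype(np.uint8))
for i in range(1,n):
    if s[i,4]<60: continue
    p=P[l==i][:,:2].astype(np.float32); print(s[i],cv2.minAreaRect(p),P[l==i].mean(0))
# foot plate
m=(P[...,2]>.004)&(P[...,2]<.018)&(c['range_z']>0)
n,l,s,ce=cv2.connectedComponentsWithStats(m.astype(np.uint8))
for i in range(1,n):
    if s[i,4]<400: continue
    p=P[l==i][:,:2].astype(np.float32); print('lo',s[i],cv2.minAreaRect(p),P[l==i].mean(0))
m=(P[...,2]>.09)&(P[...,2]<.122)&(c['range_z']>0)
n,l,s,ce=cv2.connectedComponentsWithStats(m.astype(np.uint8))
for i in range(1,n):
    if s[i,4]<60: continue
    p=P[l==i][:,:2].astype(np.float32); print('arm',s[i],cv2.minAreaRect(p),P[l==i].mean(0))
E
```

```text
[178 222  19  51 408] ((0.4897609055042267, 0.20748020708560944), (0.012991311028599739, 0.07931499928236008), 76.8984375) [0.48962839 0.20702888 0.14752533]
[431 229  24  50 409] ((0.4726068079471588, -0.19275468587875366), (0.012768724001944065, 0.07960774004459381), 67.498291015625) [ 0.4726415  -0.19209589  0.14728619]
lo [  0   8  64 100 611] ((0.8349779844284058, 0.5302929878234863), (0.10072465986013412, 0.20267118513584137), 69.6344223022461) [0.82949843 0.53163184 0.01206097]
lo [ 179  212   62   77 2104] ((0.47471848130226135, 0.2069483995437622), (0.13986565172672272, 0.11044516414403915), 2.720416784286499) [0.48759289 0.18824828 0.01111354]
lo [ 388  216   66   77 1617] ((0.457731157541275, -0.19017046689987183), (0.1092606782913208, 0.14020545780658722), 81.72171783447266) [ 0.47014697 -0.17054629  0.01100041]
arm [570 105  70  15 331] ((0.7063952684402466, -0.497039794921875), (0.11965852975845337, 0.011643909849226475), 81.58573150634766) [ 0.70648511 -0.49551959  0.09143539]
arm [ 568  136   72   65 3855] ((0.6092913746833801, -0.488166481256485), (0.11157003045082092, 0.10108768939971924), 82.22035217285156) [ 0.60785209 -0.48360882  0.10143392]
arm [ 183  233   29   60 1165] ((0.4610992670059204, 0.20666778087615967), (0.09690923243761063, 0.044426966458559036), 3.5259852409362793) [0.45302598 0.20142862 0.10275344]
arm [ 416  239   29   61 1069] ((0.44434452056884766, -0.18827518820762634), (0.044321123510599136, 0.09702803939580917), 82.77537536621094) [ 0.43729719 -0.18311989  0.10258585]
```

The top view shows the target clamp (black housing) with its bar at about (441, 254). The empty twin's bar is at about (188, 247), and the loose yellow and black housings are further out. The scene view agrees. I put the target bar centre at (0.473, -0.192), with yaw -22.5° and screw angle about 0.25 rad.

{"method": "jog_arm", "body": {"travel": [[0.671,0.604,-0.03],[0.671,0.604,-0.03],[0.671,0.604,-0.03],[0.671,0.604,-0.03],[0.671,0.604,-0.03],[0.671,0.604,-0.03],[0.671,0.604,-0.03],[0.671,0.604,-0.03],[0.671,0.604,-0.03],[0.671,0.604,-0.03]], "dr": [[0,0,0],[0,0,0],[0,0,0],[0,0,0],[0,0,0],[0,0,0],[0,0,0],[0,0,0],[0,0,0],[0,0,0]], "claw": [1,1,1,1,1,1,1,1,1,1]}}

```text
time_s: 1.8
tcp_pos: [0.4599, 0.201, 0.2415]
eef_rot: [-180.0, 0.0, -24.5]
contact_force: [0.3, -0.1, 1.6]
gripper_width: 0.0876
gripper_force: 0.0
```

{"method": "jog_arm", "body": {"travel": [[0.349,0.704,0],[0.349,0.704,0],[0.349,0.704,0],[0.349,0.704,0],[0.349,0.704,0],[0.349,0.704,0],[0.349,0.704,0],[0.349,0.704,0],[0.349,0.704,0],[0.349,0.704,0]], "dr": [[0,0,-0.0056],[0,0,-0.0056],[0,0,-0.0056],[0,0,-0.0056],[0,0,-0.0056],[0,0,-0.0056],[0,0,-0.0056],[0,0,-0.0056],[0,0,-0.0056],[0,0,-0.0056]], "claw": [1,1,1,1,1,1,1,1,1,1]}}

```text
time_s: 3.05
tcp_pos: [0.4731, -0.1912, 0.2417]
eef_rot: [-180.0, -0.0, -22.4]
contact_force: [0.1, -0.2, 0.3]
gripper_width: 0.0875
gripper_force: 0.0
```

```bash
cat >> h.py <<'E'
def wcloud(c,s):
    v,u=np.mgrid[:400,:640].astype(float)
    x=(u-c['cx'])/c['fx'];y=(v-c['cy'])/c['fy'];t=np.hypot(x,y)
    k=np.where(t>1e-9,np.tan(np.minimum(t,1.4))/np.maximum(t,1e-9),1);d=c['range_z']
    P=np.stack([x*k*d,-y*k*d,-d],-1); H=np.array(c['hand_eye'])
    P=P@H[:3,:3].T+H[:3,3]
    return P@att(s['eef_rot']).T+s['tcp_pos']
E
python3 - <<'E'
from h import *
s=r.get_state();c=r.capture('wrist');save(c,'w1');P=wcloud(c,s)
print({k:np.round(v,3) for k,v in s.items()})
m=(P[...,2]>.142)&(P[...,2]<.158)&(c['range_z']>0)
n,l,st,ce=cv2.connectedComponentsWithStats(m.astype(np.uint8))
for i in range(1,n):
    if st[i,4]<100: continue
    p=P[l==i][:,:2].astype(np.float32); print(st[i],cv2.minAreaRect(p),P[l==i].mean(0))
E
```

```text
{'time_s': np.float64(3.05), 'joints': array([ 7.1000e-02,  4.3010e+00, -1.8409e+01, -8.0000e-03, -6.7276e+01,
        6.7557e+01]), 'qd': array([-0.135, -0.117,  0.038, -0.01 ,  0.043,  0.154]), 'joint_torque': array([-2.1700e-01, -3.4788e+01,  2.8821e+01,  6.7810e+00,  8.7000e-02,
       -1.3000e-02]), 'tcp_pos': array([ 0.473, -0.191,  0.242]), 'eef_rot': array([-1.79988e+02, -1.00000e-02, -2.23740e+01]), 'contact_force': array([ 0.073, -0.166,  0.269]), 'moment': array([-0.004,  0.035, -0.025]), 'gripper_force': np.float64(0.0), 'gripper_width': np.float64(0.088)}
[ 314  156   14   89 1156] ((0.4718879163265228, -0.19243592023849487), (0.010974106378853321, 0.07941848784685135), 67.4129867553711) [ 0.47429995 -0.19320727  0.14828289]
[  0 374  28  26 287] ((0.3064650297164917, 0.7829065322875977), (0.08768857270479202, 0.09046629816293716), 78.87725830078125) [0.30542469 0.77019755 0.15037536]
```

View pics/w1.png

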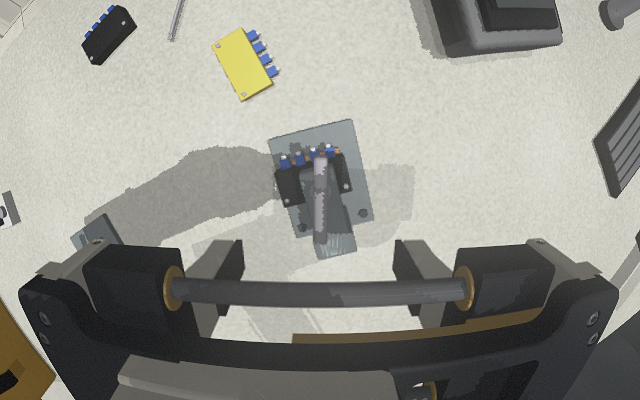

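The wrist view shows the bar at (320, 200), centred between the fingers. It agrees with the top-view estimate to about 1 mm, so I'll descend and grip.

{"method": "jog_arm", "body": {"travel": [[0,0.003,0.1],[0,0.003,0.2],[0,0.003,0.239],[0,0.003,0.239],[0,0.003,0.239],[0,0.003,0.239],[0,0.003,0.239],[0,0.003,0.239],[0,0.003,0.239],[0,0.003,0.239]], "dr": [[0,0,0],[0,0,0],[0,0,0],[0,0,0],[0,0,0],[0,0,0],[0,0,0],[0,0,0],[0,0,0],[0,0,0]], "claw": [1,1,1,1,0.4,0.2,0,0,0,0], "newtons": 25}}

```text
time_s: 4.35
tcp_pos: [0.4722, -0.1939, 0.1221]
eef_rot: [180.0, -0.0, -22.5]
contact_force: [-0.0, 0.6, 1.6]
gripper_width: 0.0332
gripper_force: 0.0
```

```bash
cat > st.py <<'E'
from h import *
A=np.array([.4723,-.1926])
M=[];F=[];W=[]
for i in range(4):
    s=r.get_state(); f=s['contact_force'];d=s['tcp_pos'][:2]-A
    M.append(s['moment']);F.append(f);W.append(s['moment'][2]+d[0]*f[1]-d[1]*f[0])
    if i<3: r.capture('wrist')
y=s['eef_rot'][2]
print('t',s['time_s'],'pos',np.round(s['tcp_pos'],4),'rot',np.round(s['eef_rot'],2),'angle',round(np.radians(-8.3-y),3),'F',np.round(np.mean(F,0),2),'M',np.round(np.mean(M,0),3),'Mz axis',np.round(W,3),'grip',s['gripper_force'],s['gripper_width'],'j6',s['joints'][5])
E
python3 st.py
```

```text
t 4.5 pos [ 0.4722 -0.1939  0.122 ] rot [ 1.800e+02  1.000e-02 -2.249e+01] angle 0.248 F [ 0.08 -0.2   0.39] M [-0.033  0.01   0.017] Mz axis [0.009 0.008 0.049 0.005] grip 0.0 0.020931707529037964 j6 67.76011588513259
```

{"method": "jog_arm", "body": {"travel": [[-0.001,-0.0024,0],[-0.001,-0.0024,0],[-0.001,-0.0024,0],[-0.001,-0.0024,0],[-0.001,-0.0024,0],[-0.001,-0.0024,0],[-0.001,-0.0024,0],[-0.001,-0.0024,0],[-0.001,-0.0024,0],[-0.001,-0.0024,0]], "dr": [[0,0,0],[0,0,0],[0,0,0],[0,0,0],[0,0,0],[0,0,0],[0,0,0],[0,0,0],[0,0,0],[0,0,0]], "claw": [0,0,0,0,0,0,0,0,0,0], "newtons": 25}}

```text
time_s: 5.75
tcp_pos: [0.4722, -0.1926, 0.122]
eef_rot: [180.0, -0.0, -22.5]
contact_force: [2.7, -3.7, -3.5]
gripper_width: 0.013
gripper_force: 25.0
```

```bash
python3 st.py
```

```text
t 5.9 pos [ 0.4722 -0.1926  0.1221] rot [ 1.80e+02 -1.00e-02 -2.25e+01] angle 0.248 F [ 2.45 -4.16 -3.37] M [-1.693 -0.858 -0.005] Mz axis [ 0.018 -0.01   0.014 -0.042] grip 24.999358355998993 0.012729096677800979 j6 67.59825091731763
```

{"method": "jog_arm", "body": {"travel": [[0,0,0],[0,0,0],[0,0,0],[0,0,0],[0,0,0],[0,0,0],[0,0,0],[0,0,0],[0,0,0],[0,0,0]], "dr": [[0,0,0.006],[0,0,0.012],[0,0,0.018],[0,0,0.024],[0,0,0.03],[0,0,0.036],[0,0,0.04],[0,0,0.04],[0,0,0.04],[0,0,0.04]], "claw": [0,0,0,0,0,0,0,0,0,0]}}

```text
time_s: 7.15
tcp_pos: [0.4724, -0.1925, 0.1221]
eef_rot: [-180.0, -0.0, -36.9]
contact_force: [2.9, -2.4, -4.7]
gripper_width: 0.0126
gripper_force: 25.0
```

```bash
python3 st.py
```

```text
t 7.3 pos [ 0.4723 -0.1925  0.1221] rot [-1.7998e+02 -1.0000e-02 -3.6890e+01] angle 0.499 F [ 3.8  -2.06 -4.64] M [-0.658 -1.33   0.153] Mz axis [0.126 0.144 0.185 0.154] grip 24.99929577112198 0.01285707798880461 j6 53.20807562998526
```

```bash
sed -i 's/range(4)/range(9)/; s/i<3/i<8/; s/,.Mz axis.,np.round(W,3)/,"Mz",round(np.mean(W),3),round(np.std(W)\/3,3)/' st.py; python3 st.py
```

```text
t 7.7 pos [ 0.4723 -0.1925  0.1221] rot [-1.7999e+02 -1.0000e-02 -3.6890e+01] angle 0.499 F [ 3.96 -1.29 -4.84] M [-0.446 -1.493  0.118] Mz 0.117 0.013 grip 24.999310970306396 0.012527333726485878 j6 53.20091844499514
```

{"method": "jog_arm", "body": {"travel": [[0,0,0],[0,0,0],[0,0,0],[0,0,0],[0,0,0],[0,0,0],[0,0,0],[0,0,0],[0,0,0],[0,0,0]], "dr": [[0,0,0.003],[0,0,0.006],[0,0,0.009],[0,0,0.012],[0,0,0.012],[0,0,0.012],[0,0,0.012],[0,0,0.012],[0,0,0.012],[0,0,0.012]], "claw": [0,0,0,0,0,0,0,0,0,0]}}

```text
time_s: 8.95
tcp_pos: [0.4723, -0.1925, 0.1221]
eef_rot: [-180.0, -0.0, -41.3]
contact_force: [5.6, 0.6, -4.9]
gripper_width: 0.0123
gripper_force: 25.0
```

```bash
python3 st.py
```

```text
t 9.35 pos [ 0.4724 -0.1925  0.1221] rot [-1.7998e+02 -1.0000e-02 -4.1250e+01] angle 0.575 F [ 5.27  0.19 -4.99] M [ 0.165 -1.882  0.101] Mz 0.1 0.014 grip 24.999130368232727 0.012660241131919336 j6 48.83935380597992
```

{"method": "jog_arm", "body": {"travel": [[0,0,0],[0,0,0],[0,0,0],[0,0,0],[0,0,0],[0,0,0],[0,0,0],[0,0,0],[0,0,0],[0,0,0]], "dr": [[0,0,0.003],[0,0,0.006],[0,0,0.009],[0,0,0.012],[0,0,0.012],[0,0,0.012],[0,0,0.012],[0,0,0.012],[0,0,0.012],[0,0,0.012]], "claw": [0,0,0,0,0,0,0,0,0,0]}}

```text
time_s: 10.6
tcp_pos: [0.4724, -0.1924, 0.1221]
eef_rot: [-180.0, -0.0, -45.6]
contact_force: [5.8, 0.7, -5.4]
gripper_width: 0.0126
gripper_force: 25.0
```

```bash
python3 st.py
```

```text
t 11.0 pos [ 0.4724 -0.1924  0.1221] rot [-1.7997e+02 -1.0000e-02 -4.5580e+01] angle 0.651 F [ 5.19  0.64 -5.01] M [ 0.291 -1.942  0.094] Mz 0.093 0.006 grip 24.999141097068787 0.012678939049574293 j6 44.51898836641589
```

{"method": "jog_arm", "body": {"travel": [[0,0,0],[0,0,0],[0,0,0],[0,0,0],[0,0,0],[0,0,0],[0,0,0],[0,0,0],[0,0,0],[0,0,0]], "dr": [[0,0,0.003],[0,0,0.006],[0,0,0.009],[0,0,0.012],[0,0,0.012],[0,0,0.012],[0,0,0.012],[0,0,0.012],[0,0,0.012],[0,0,0.012]], "claw": [0,0,0,0,0,0,0,0,0,0]}}

```text
time_s: 12.25
tcp_pos: [0.4725, -0.1924, 0.1221]
eef_rot: [-180.0, -0.0, -49.9]
contact_force: [4.8, 1.0, -5.2]
gripper_width: 0.0126
gripper_force: 25.0
```

```bash
python3 st.py
```

```text
t 12.65 pos [ 0.4725 -0.1924  0.1221] rot [-1.7997e+02 -1.0000e-02 -4.9890e+01] angle 0.726 F [ 5.26  1.02 -5.01] M [ 0.403 -2.004  0.101] Mz 0.1 0.01 grip 24.99903291463852 0.012621491269260803 j6 40.19864119845184
```

{"method": "jog_arm", "body": {"travel": [[0,0,0],[0,0,0],[0,0,0],[0,0,0],[0,0,0],[0,0,0],[0,0,0],[0,0,0],[0,0,0],[0,0,0]], "dr": [[0,0,0.003],[0,0,0.006],[0,0,0.009],[0,0,0.012],[0,0,0.012],[0,0,0.012],[0,0,0.012],[0,0,0.012],[0,0,0.012],[0,0,0.012]], "claw": [0,0,0,0,0,0,0,0,0,0]}}

```text
time_s: 13.9
tcp_pos: [0.4725, -0.1923, 0.1221]
eef_rot: [-180.0, -0.0, -54.2]
contact_force: [6.0, 0.5, -5.8]
gripper_width: 0.0125
gripper_force: 25.0
```

```bash
python3 st.py
```

```text
t 14.3 pos [ 0.4725 -0.1923  0.1221] rot [-1.7996e+02 -1.0000e-02 -5.4210e+01] angle 0.801 F [ 5.58  1.42 -5.04] M [ 0.519 -2.047  0.117] Mz 0.115 0.012 grip 25.00299065373838 0.012861386461645837 j6 35.88081435376222
```

{"method": "jog_arm", "body": {"travel": [[0,0,0],[0,0,0],[0,0,0],[0,0,0],[0,0,0],[0,0,0],[0,0,0],[0,0,0],[0,0,0],[0,0,0]], "dr": [[0,0,0.003],[0,0,0.006],[0,0,0.009],[0,0,0.012],[0,0,0.012],[0,0,0.012],[0,0,0.012],[0,0,0.012],[0,0,0.012],[0,0,0.012]], "claw": [0,0,0,0,0,0,0,0,0,0]}}

```text
time_s: 15.55
tcp_pos: [0.4726, -0.1923, 0.1221]
eef_rot: [-180.0, -0.0, -58.5]
contact_force: [5.2, 2.1, -5.7]
gripper_width: 0.0126
gripper_force: 25.0
```

```bash
python3 st.py
```

```text
t 15.95 pos [ 0.4726 -0.1923  0.1221] rot [-1.7995e+02 -1.0000e-02 -5.8530e+01] angle 0.877 F [ 5.75  1.57 -5.33] M [ 0.604 -2.131  0.157] Mz 0.155 0.008 grip 25.022296523675323 0.012832846219773776 j6 31.561743124268915
```

The moment is now rising at the expected rate, with contact at about 0.76 rad. Another 0.1 rad should add the rest.

{"method": "jog_arm", "body": {"travel": [[0,0,0],[0,0,0],[0,0,0],[0,0,0],[0,0,0],[0,0,0],[0,0,0],[0,0,0],[0,0,0],[0,0,0]], "dr": [[0,0,0.003],[0,0,0.006],[0,0,0.009],[0,0,0.012],[0,0,0.016],[0,0,0.016],[0,0,0.016],[0,0,0.016],[0,0,0.016],[0,0,0.016]], "claw": [0,0,0,0,0,0,0,0,0,0]}}

```text
time_s: 17.2
tcp_pos: [0.4727, -0.1922, 0.1221]
eef_rot: [-179.9, -0.0, -64.3]
contact_force: [6.2, 2.2, -4.8]
gripper_width: 0.0129
gripper_force: 25.1
```

```bash
python3 st.py
```

```text
t 17.6 pos [ 0.4727 -0.1922  0.1221] rot [-179.94    0.    -64.29] angle 0.977 F [ 5.78  1.98 -5.34] M [ 0.709 -2.246  0.181] Mz 0.18 0.006 grip 25.055352207273245 0.012627040784063584 j6 25.803927900227656
```

{"method": "jog_arm", "body": {"travel": [[0,0,0],[0,0,0],[0,0,0],[0,0,0],[0,0,0],[0,0,0],[0,0,0],[0,0,0],[0,0,0],[0,0,0]], "dr": [[0,0,0],[0,0,0],[0,0,0],[0,0,0],[0,0,0],[0,0,0],[0,0,0],[0,0,0],[0,0,0],[0,0,0]], "claw": [0.3,0.5,0.6,0.6,0.6,0.6,0.6,0.6,0.6,0.6]}}

```text
time_s: 18.85
tcp_pos: [0.4722, -0.1926, 0.1221]
eef_rot: [180.0, 0.0, -64.3]
contact_force: [-1.0, 0.9, -0.2]
gripper_width: 0.0526
gripper_force: 0.0
```

{"method": "jog_arm", "body": {"travel": [[0,0,-0.05],[0,0,-0.12],[0,0,-0.2],[0,0,-0.28],[0,0,-0.28],[0,0,-0.28],[0,0,-0.28],[0,0,-0.28],[0,0,-0.28],[0,0,-0.28]], "dr": [[0,0,0],[0,0,0],[0,0,0],[0,0,0],[0,0,0],[0,0,0],[0,0,0],[0,0,0],[0,0,0],[0,0,0]], "claw": [0.6,0.6,0.6,0.6,0.6,0.6,0.6,0.6,0.6,0.6]}}

```text
time_s: 20.1
tcp_pos: [0.4722, -0.1926, 0.2619]
eef_rot: [180.0, 0.0, -64.3]
contact_force: [0.3, 0.1, 0.4]
gripper_width: 0.0523
gripper_force: 0.0
```

```bash
python3 st.py; python3 - <<'E'
from h import *
s=r.get_state();c=r.capture('wrist');save(c,'w2');P=wcloud(c,s)
m=(P[...,2]>.142)&(P[...,2]<.158)&(c['range_z']>0)
n,l,st,ce=cv2.connectedComponentsWithStats(m.astype(np.uint8))
for i in range(1,n):
    if st[i,4]<100: continue
    print(st[i],cv2.minAreaRect(P[l==i][:,:2].astype(np.float32)))
E
```

```text
t 20.5 pos [ 0.4722 -0.1926  0.2621] rot [-180.     -0.    -64.26] angle 0.977 F [-0.32 -0.06  0.08] M [ 0.046 -0.021 -0.013] Mz -0.013 0.008 grip 0.0 0.0524190454100958 j6 25.83921631840063
[ 309  152   17   84 1091] ((0.47190171480178833, -0.1925639808177948), (0.012573017738759518, 0.07994654774665833), 28.195661544799805)
```

View pics/w2.png

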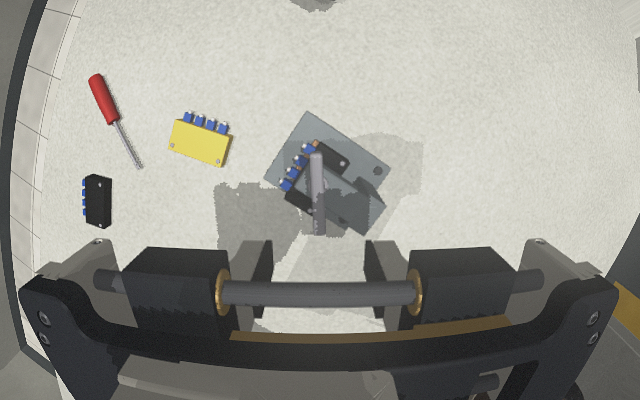

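The wrist view shows the bar at (317, 195), turned and free of the gripper. The housing with its couplers at about (300, 165) is still in place under the screw. The extra torque is about 0.085 N m, inside the 0.06 to 0.15 window.

```bash
python3 -c "
from plant import r
print(r.close_job())"
```

```text
the job is handed in; nothing more can be done
None
```

I turned the housing clamp's T-handle clockwise to about 0.95 rad, roughly 0.085 N m above free turning (snug, not forced), let go, left the empty clamp alone and handed the job in at about 20.6 s.

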